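Uncover a spice jar, draw it out and tip it to show the date on its base

TASK

The date to check is stamped on the base of the spice jar that is kept under the tall cover. Lift the cover off by its knob and stand it upright on the bare worktop beside the holder without dropping it, then draw the jar up out of its holder, lean it over about 50 degrees from upright, whichever way is easiest, and finish while still holding it still in the gripper like that, all of it at least 10 cm above the worktop. Leave the open holder's jar, the drinks can and the jigger where they stand.

Things in the scene. Friction and masses are not known exactly. Their poses are not given: they have to be found in the camera images.
- covered_holder: round steel holder fixed to the worktop, on an 84 x 84 x 6 mm foot plate; body 68 mm in diameter up to a shoulder at z = 55 mm, above it a neck 59 mm in diameter up to the rim at 67 mm; a well of 52 mm diameter with its floor at z = 6 mm. Origin: on its axis, at the worktop; z up. The cover hides its neck and the jar in it at the start.
- cover: loose steel cover, a cup open downward, 68 mm outside diameter (62 inside), 68 mm high, with a round black knob on top, 24 mm across and 26 mm high (to 94 mm above the origin). Origin: centre of its lower rim; z up through the knob. At the start its rim rests on the holder's shoulder (z = 55 mm), round the neck; it must rise 60 mm to clear the jar. About 0.14 kg.
- jar: the spice jar to take out: round, 44 mm in diameter, 105 mm high, its screw cap (fixed to it, 44 mm across) being the top 20 mm. Origin: centre of its base; z along its axis to the cap. It stands loosely in the covered holder with its base at z = 6 mm, so its top 44 mm stand above the holder's rim (free to grip from above once uncovered). About 0.11 kg.
- jar_top (a point): centre of the top of that jar's cap, 105 mm along its axis from the base
- open_holder: a second, identical fixed holder without a cover (same sizes and origin), to be left alone
- other_jar: a similar spice jar, 46 mm in diameter, 106 mm high, standing in the open holder with its top in view; origin: centre of its base. Leave alone.
- can: drinks can standing on the worktop behind the work, 66 mm in diameter, 115 mm high; origin: centre of its base. Leave alone.
- jigger: steel double measure of hourglass shape standing at the left, 45 mm in diameter, 79 mm high; origin: centre of its base. Leave alone.
Mind the look-alikes: they are no part of the job. Leave any green or pink look-alike of the covered_holder alone.

How it is judged:
By the outcome, as a careful person would: the job done as asked, in the order asked, and still so for the second after the job is handed in, while the arm keeps its last pose, push and grip.
It also fails if it takes over 48 s, if anything falls off the work surface, if the arm or the gripper's body presses on something with over 40 N, if the wrist force passes 120 N, or if a joint passes its speed limit or range.

ROBOT

A 6-joint arm with a two-finger parallel gripper is mounted at the origin on a cart in front of the work surface, level with it; the furniture and walls round the work are solid. World frame = base frame: x ahead of the robot, y to its left, z up, the work surface at z = 0. Lengths are in m, angles in rad, forces in N, time in s.
With the tool pointing down it reaches from about 0.4 to 0.825 m from the base axis. Payload 7 kg.
Tool frame: the origin (TCP) lies on the mounting face of the last link; the fingertips stand 173 mm ahead of it and the grasp point (between the pads) lies 155 mm ahead of it; z points along the fingers, y is the line along which they close (so a half turn about z gives the same grasp; the last joint's range is limited). The gripper opens to 85 mm and grips with 20 to 120 N. Pads are 22 mm wide; open, the fingers measure 114 mm over their backs; the gripper's body (76 mm by 85 mm) begins 54 mm behind the grasp point. The pads swing forward as they close: fully open they stand 13 mm farther back than shut.
Start: joints at [1.566, 0.359, 0.012, 0, -1.224, -0.288], TCP at [0.195, 0.646, 0.405] pointing down, gripper open.
Joint ranges: [-3.07, 3.07], [-1.43, 2.12], [-1.02, 1.25], [-3.03, 1.67], [-3.05, -0], [-3.03, 3.03]. Speed limits (rad/s): [2.39, 2.39, 3.01, 3.14, 3.14, 3.14].

INTERFACE

Orientations are given as a 3x3 rotation matrix whose columns are the frame's x, y, z axes.
In Python, from rig import r gives the robot as it stands.
- The arm moves only by the tool play_rows, never from a script. Its argument "targets" is a list of rows, each an object of numbers: "x", "y", "z": the shift along the tool's x, y, z in cm; "spin": the turn about the tool's z in rad. In form: [{"x": .., "y": .., "z": .., "spin": ..}, ...]. A call has 1 to 8 rows; each row shifts and turns the commanded pose from where the row before left it, along the tool's axes as they then stand; what a row does not reach is not made up. A row lasts 1/8 s, in which the tool goes at most 62.5 mm and 10.7 degrees, less where a joint would pass 70% of its speed; a pose out of reach is approached as far as the arm can. A call is refused whole if a number of a shift passes 6.25 or a number of a turn 0.188, either way. A call with a gripper value outside its range is refused whole. "grip" is the opening, from 0 (shut) to 1 (fully open), set as the call begins (left out, the last holds). The fingers move at their own pace and stop on an object; the grip force is fixed at half the most. Time passes only in rows, so rows that do not move let the fingers close. It gives the time, the measured TCP pose, the force, the opening and the grip force at its end, in the units of the state.
- r.sense(): the state, without advancing time (a new reading comes with each control period).
- r.camera(name): name is "scene" or "side" or "wrist"; returns a dict with "img" (420x560x3 uint8, red, green, blue), "intrinsics" (3x3 intrinsics, pixels), "rvec" (rotation vector, rad) and "tvec" (3), from world to camera coordinates, as OpenCV has them; the wrist camera has in their place "hand_eye" (4x4, takes a point from camera to tool coordinates, whose origin is the TCP and whose axes are the flange's). Camera axes: x right, y down, z forward; pixel columns grow to the right and rows downward; lengths in m; the calibration is good to about 2 mm. A picture is of the moment at which its call begins: read the wrist's pose just before it. There is no depth.
- r.sign_off(): hands the job in; it is judged then, once.
The state is a dict: "time": time; "qpos": joint angles; "dq": joint speeds; "joint_torque": joint torques, N m; "ee_pos": TCP position; "tcp_rot": TCP orientation; "force": force on the tool from outside, world axes, zero at the start; "torque": the same for the moment, N m; "opening": finger opening in m; "grip_force": force on a finger pad.
Only numpy, scipy, OpenCV 4.12 (cv2) and the standard library are available. Lean on these libraries where they do the work, as an engineer would, in place of code of your own. Each camera call takes 0.05 s, during which the arm holds its last target. There are 200 camera calls.

## Working session

There is one attempt and no reset: what is moved stays moved. The work goes in short steps, Python scripts to look and compute and a tool call to move; the robot and the scene stay as the last step left them, time stands still between calls to the robot, and variables do not carry over. Pictures are saved under pics/ and viewed, at most 10 in all, crops included, and the job is handed in when it is done.

Besides the shell and the picture viewer there is one more tool, called after "Emit:" by a JSON object that holds its "method" and its "body". play_rows: Moves the arm, as the interface text tells. Its arguments: {"type":"object","properties":{"targets":{"type":"array"},"grip":{"type":"number"}},"required":["targets"]}

```bash
mkdir -p pics; python3 - <<'E'
from rig import r
import cv2,pickle,numpy as np
s=r.sense();print({k:np.round(v,3).tolist() for k,v in s.items()})
for n in("scene","side"):
    c=r.camera(n);pickle.dump(c,open(n+".pkl","wb"));cv2.imwrite(f"pics/{n}0.png",c["img"][:,:,::-1])
    R=cv2.Rodrigues(np.array(c["rvec"]))[0];print(n,(-R.T@np.array(c["tvec"]).ravel()).round(3),R.round(2).tolist())
E
```

```text
{'time': 0.0, 'qpos': [1.566, 0.359, 0.011, -0.0, -1.224, -0.288], 'dq': [0.001, -0.001, 0.0, -0.001, 0.0, 0.0], 'joint_torque': [-0.0, -58.332, 29.342, 6.937, -0.006, 0.0], 'ee_pos': [0.195, 0.646, 0.404], 'tcp_rot': [[0.957, -0.289, -0.0], [-0.289, -0.957, -0.002], [0.0, 0.002, -1.0]], 'force': [-0.357, -0.774, -0.202], 'torque': [0.026, 0.023, 0.078], 'grip_force': 0.0, 'opening': 0.086}
scene [ 0.022 -0.267  0.725] [[0.53, -0.85, -0.02], [-0.61, -0.37, -0.7], [0.59, 0.38, -0.71]]
side [ 0.398 -0.795  0.621] [[0.99, -0.17, -0.03], [-0.11, -0.51, -0.86], [0.13, 0.85, -0.52]]
```

View pics/scene0.png

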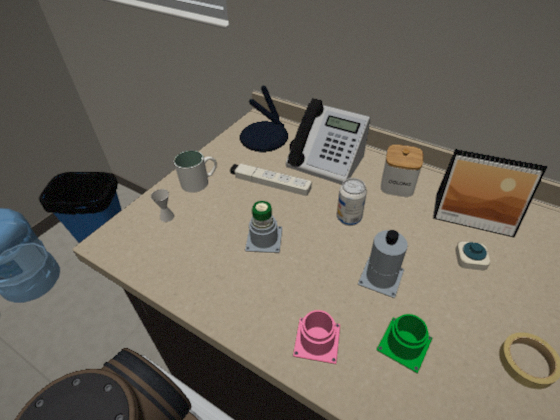

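View pics/side0.png

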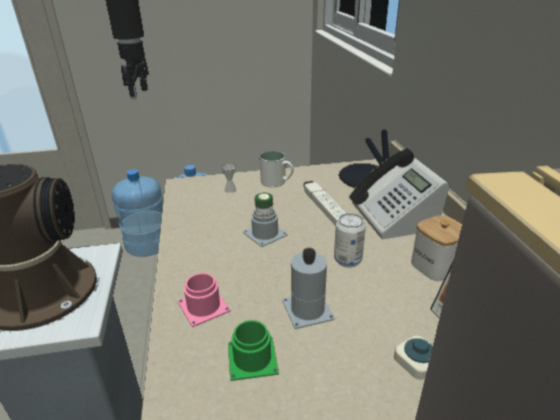

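The scene picture shows four holder-like things. The grey one with a tall cover and black knob is at scene (386,262) / side (308,285). The open steel holder with the green-capped jar is at (264,228). The pink one is at (318,335) and the green one at (407,340). Only the first fits "covered", so I'll confirm it in an enlarged crop.

```bash
cat > h.py <<'E'
import cv2,pickle,numpy as np
def ray(c,uv):
    K=np.array(c["intrinsics"]);R=cv2.Rodrigues(np.array(c["rvec"]))[0];t=np.array(c["tvec"]).ravel()
    d=R.T@np.linalg.solve(K,[*uv,1.]);return -R.T@t,d
def atz(c,uv,z):
    o,d=ray(c,uv);return (o+d*(z-o[2])/d[2]).round(4)
def tri(c1,p1,c2,p2):
    A=[];b=[]
    for c,p in((c1,p1),(c2,p2)):
        o,d=ray(c,p);d/=np.linalg.norm(d);P=np.eye(3)-np.outer(d,d);A.append(P);b.append(P@o)
    return np.linalg.lstsq(np.vstack(A),np.hstack(b),rcond=None)[0].round(4)
def proj(c,X):
    return cv2.projectPoints(np.float64(X).reshape(-1,3),np.array(c["rvec"]),np.array(c["tvec"]),np.array(c["intrinsics"]),None)[0].reshape(-1,2)
E
python3 - <<'E'
from h import *
a,b=[pickle.load(open(n+".pkl","rb"))["img"][:,:,::-1] for n in("scene","side")]
a=cv2.resize(a[220:300,350:415],None,fx=6,fy=6,interpolation=2);b=cv2.resize(b[245:325,277:342],None,fx=6,fy=6,interpolation=2)
cv2.imwrite("pics/c1.png",np.hstack([a,b]))
E
```

```text
(no output)
```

View pics/c1.png

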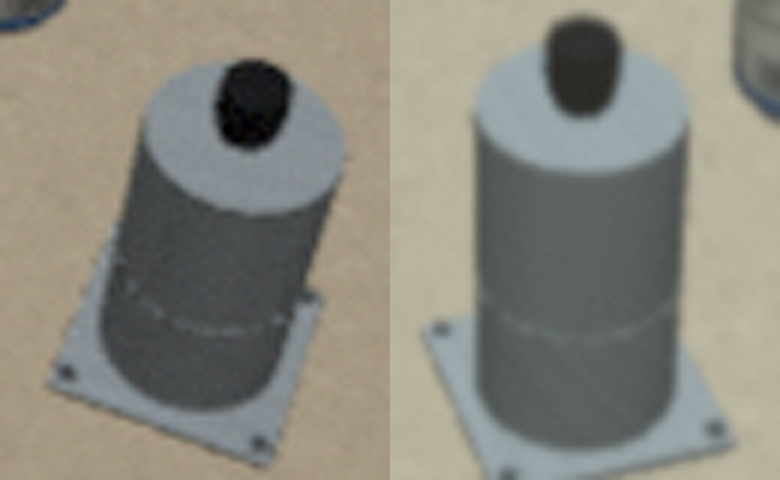

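The crop confirms it: a grey steel cover with a black knob sits on a steel holder and foot plate, with the seam at the shoulder. The top disc centre is at scene (390.8,242.7) and side (308.8,263.0).

```bash
python3 - <<'E'
from h import *
a,b=[pickle.load(open(n+".pkl","rb")) for n in("scene","side")]
print("disc tri",tri(a,(390.8,242.7),b,(308.8,263.0)),atz(a,(390.8,242.7),.123),atz(b,(308.8,263),.123))
# knob top ellipse
print("knobtop",atz(a,(350+253/6,220+83/6),.145),atz(b,(277+193/6,245+35/6),.145))
for n,p in dict(c1=(50,383),c2=(268,467),c3=(322,292)).items(): print("plate",n,atz(a,(350+p[0]/6,220+p[1]/6),.006))
for n,pa,pb,z in(("can top",(352,186),(350,223),.115),("otherjar top",(262,206),(264,196),.112),("pink rim",(319,322),(201,285),.067),("green rim",(410,330),(251,335),.067),("pink base",(318,342),(203,306),0),("jigger top",(160,194),(229,168),.079),("clock",(474,254),(419,352),.02),("toaster",(402,170),(441,240),.08)):
    print(n,atz(a,pa,z),atz(b,pb,z))
E
```

```text
disc tri [ 0.5602 -0.1729  0.1217] [ 0.5594 -0.173   0.123 ] [ 0.5596 -0.1748  0.123 ]
knobtop [ 0.5631 -0.1703  0.145 ] [ 0.5619 -0.1667  0.145 ]
plate c1 [ 0.514  -0.1369  0.006 ]
plate c2 [ 0.5217 -0.2182  0.006 ]
plate c3 [ 0.6056 -0.2081  0.006 ]
can top [ 0.6864 -0.0284  0.115 ] [ 0.6835 -0.0457  0.115 ]
otherjar top [0.5215 0.1193 0.112 ] [0.519  0.1199 0.112 ]
pink rim [ 0.3559 -0.1204  0.067 ] [ 0.3538 -0.1309  0.067 ]
green rim [ 0.4289 -0.2708  0.067 ] [ 0.4344 -0.2781  0.067 ]
pink base [ 0.3505 -0.1246  0.    ] [ 0.3508 -0.1181  0.    ]
jigger top [0.4522 0.3835 0.079 ] [0.4507 0.3719 0.079 ]
clock [ 0.718 -0.333  0.02 ] [ 0.7211 -0.3289  0.02  ]
toaster [ 0.8498 -0.1003  0.08  ] [ 0.8734 -0.0998  0.08  ]
```

Emit:
{"method": "play_rows", "body": {"targets": [{"spin":-0.147},{"spin":-0.146},{"x":2.0,"y":4.5},{"x":2.0,"y":4.5},{"x":2.0,"y":4.5},{"x":2.0,"y":4.5},{"x":2.0,"y":4.5},{"x":2.0,"y":4.5}], "grip": 1}}

```text
validation failed for argument at $.ta...
```

Emit:
{"method": "play_rows", "body": {"targets": [{"x":0,"y":0,"z":0,"spin":-0.147},{"x":0,"y":0,"z":0,"spin":-0.146},{"x":2.0,"y":4.5,"z":0,"spin":0},{"x":2.0,"y":4.5,"z":0,"spin":0},{"x":2.0,"y":4.5,"z":0,"spin":0},{"x":2.0,"y":4.5,"z":0,"spin":0},{"x":2.0,"y":4.5,"z":0,"spin":0},{"x":2.0,"y":4.5,"z":0,"spin":0}], "grip": 1}}

```text
time: 1.1
ee_pos: [0.3152, 0.3746, 0.4045]
tcp_rot: [[1.0, 0.0, -0.0], [0.0, -1.0, -0.0], [-0.0, 0.0, -1.0]]
force: [1.3, 0.1, -0.0]
opening: 0.0853
grip_force: 0.0
```

Emit:
{"method": "play_rows", "body": {"targets": [{"x":2.5,"y":5.5,"z":0,"spin":0},{"x":2.5,"y":5.5,"z":0,"spin":0},{"x":2.5,"y":5.5,"z":0,"spin":0},{"x":2.5,"y":5.5,"z":0,"spin":0},{"x":2.5,"y":5.5,"z":0,"spin":0},{"x":2.5,"y":5.5,"z":0,"spin":0},{"x":2.5,"y":5.5,"z":0,"spin":0},{"x":2.5,"y":5.5,"z":0,"spin":0}]}}

```text
time: 2.1
ee_pos: [0.5154, -0.0657, 0.4047]
tcp_rot: [[1.0, 0.0, 0.0], [0.0, -1.0, 0.0], [0.0, -0.0, -1.0]]
force: [0.3, 1.0, 0.8]
opening: 0.0855
grip_force: 0.0
```

Emit:
{"method": "play_rows", "body": {"targets": [{"x":2.2,"y":5.4,"z":0,"spin":0},{"x":2.2,"y":5.4,"z":0,"spin":0},{"x":0,"y":0,"z":0,"spin":0}]}}

```text
time: 2.48
ee_pos: [0.5597, -0.175, 0.4032]
tcp_rot: [[1.0, -0.004, -0.002], [-0.004, -1.0, -0.0], [-0.002, 0.0, -1.0]]
force: [-0.3, -0.4, -0.1]
opening: 0.0855
grip_force: 0.0
```

```bash
python3 - <<'E'
from rig import r
from h import *
s=r.sense();c=r.camera("wrist");pickle.dump((s,c),open("w1.pkl","wb"));print(s["ee_pos"],np.round(s["qpos"],2),np.array(c["hand_eye"]).round(3).tolist())
cv2.imwrite("pics/w1.png",c["img"][:,:,::-1])
E
```

```text
[ 0.55967753 -0.1750046   0.40322088] [ 0.03  0.22 -0.19  0.   -1.17  1.54] [[-0.001, -0.965, -0.263, 0.066], [1.0, -0.001, 0.001, 0.001], [-0.001, -0.263, 0.965, 0.03], [0.0, 0.0, 0.0, 1.0]]
```

View pics/w1.png

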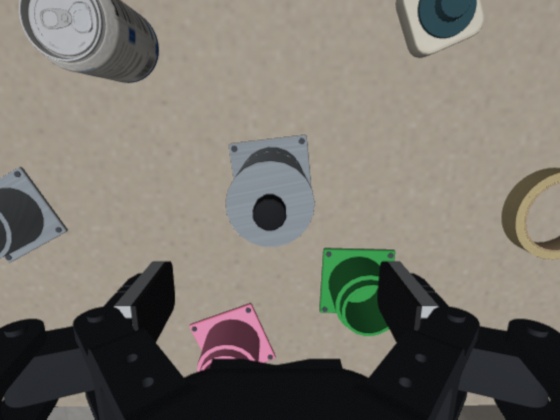

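The wrist view shows the cover's disc centred at (270,204) with the knob at (269.5,212).

```bash
cat >> h.py <<'E'
def wz(s,c,uv,z):
    H=np.array(c["hand_eye"]);R=np.array(s["tcp_rot"]);p=np.array(s["ee_pos"])
    o=R@H[:3,3]+p;d=R@H[:3,:3]@np.linalg.solve(np.array(c["intrinsics"]),[*uv,1.]);return (o+d*(z-o[2])/d[2]).round(4)
E
python3 - <<'E'
from h import *
s,c=pickle.load(open("w1.pkl","rb"))
print(wz(s,c,(270,204.3),.123),wz(s,c,(269.5,210),.149),wz(s,c,(269.5,212),.145))
E
```

```text
[ 0.5607 -0.1719  0.123 ] [ 0.5635 -0.172   0.149 ] [ 0.5609 -0.1719  0.145 ]
```

Emit:
{"method": "play_rows", "body": {"targets": [{"x":0.1,"y":-0.25,"z":3,"spin":0},{"x":0,"y":0,"z":3,"spin":0},{"x":0,"y":0,"z":2,"spin":0},{"x":0,"y":0,"z":1.5,"spin":0},{"x":0,"y":0,"z":1.0,"spin":0},{"x":0,"y":0,"z":0,"spin":0}]}}

```text
time: 3.28
ee_pos: [0.5599, -0.1689, 0.2994]
tcp_rot: [[1.0, 0.001, -0.001], [0.001, -1.0, 0.0], [-0.001, -0.0, -1.0]]
force: [0.2, 0.1, 0.2]
opening: 0.0856
grip_force: 0.0
```

Emit:
{"method": "play_rows", "body": {"targets": [{"x":0,"y":0,"z":0,"spin":0},{"x":0,"y":0,"z":0,"spin":0},{"x":0,"y":0,"z":0,"spin":0},{"x":0,"y":0,"z":0,"spin":0},{"x":0,"y":0,"z":0,"spin":0},{"x":0,"y":0,"z":0,"spin":0},{"x":0,"y":0,"z":0,"spin":0},{"x":0,"y":0,"z":0,"spin":0}], "grip": 0}}

```text
time: 4.28
ee_pos: [0.5601, -0.1693, 0.3]
tcp_rot: [[1.0, 0.0, 0.001], [0.0, -1.0, -0.0], [0.001, 0.0, -1.0]]
force: [-0.0, -1.6, 5.4]
opening: 0.022
grip_force: 58.6
```

Emit:
{"method": "play_rows", "body": {"targets": [{"x":0,"y":0,"z":-0.5,"spin":0},{"x":0,"y":0,"z":-1,"spin":0},{"x":0,"y":0,"z":-1.5,"spin":0},{"x":0,"y":0,"z":-2,"spin":0},{"x":0,"y":0,"z":-2,"spin":0},{"x":0,"y":0,"z":-2,"spin":0},{"x":0,"y":0,"z":0,"spin":0}]}}

```text
time: 5.15
ee_pos: [0.5603, -0.1692, 0.3922]
tcp_rot: [[1.0, 0.0, 0.004], [0.0, -1.0, -0.0], [0.004, 0.0, -1.0]]
force: [0.6, 0.3, -1.6]
opening: 0.0221
grip_force: 58.9
```

```bash
python3 - <<'E'
from rig import r
from h import *
a=r.camera("scene")["img"][:,:,::-1];b=r.camera("side")["img"][:,:,::-1]
cv2.imwrite("pics/l1.png",np.hstack([cv2.resize(i,None,fx=4,fy=4,interpolation=2) for i in(a[190:310,345:440],b[180:300,265:360])]))
E
```

```text
(no output)
```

View pics/l1.png

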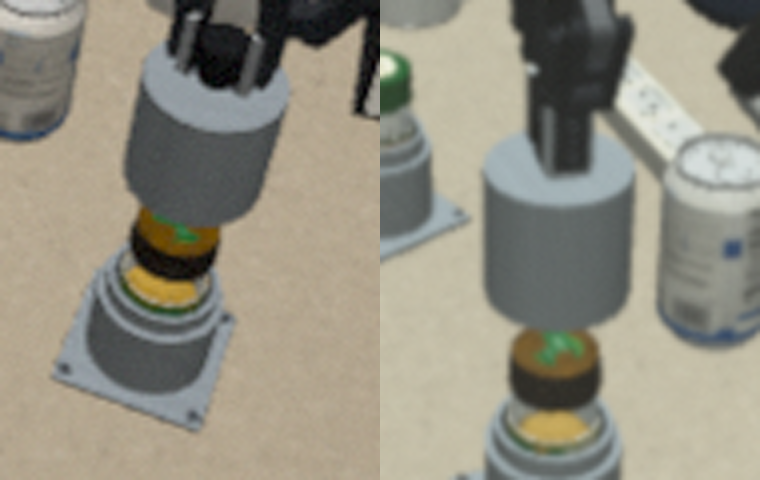

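The cover is lifted upright and well clear of the jar, which has a brown and black cap and still stands in the holder. Next I carry the cover to the bare spot near (0.53,-0.03).

Emit:
{"method": "play_rows", "body": {"targets": [{"x":-0.3,"y":-1,"z":0,"spin":0},{"x":-0.5,"y":-2.5,"z":0,"spin":0},{"x":-0.7,"y":-3.5,"z":0,"spin":0},{"x":-0.7,"y":-3.5,"z":0,"spin":0},{"x":-0.5,"y":-2.5,"z":0,"spin":0},{"x":-0.3,"y":-1,"z":1,"spin":0},{"x":0,"y":0,"z":2.5,"spin":0},{"x":0,"y":0,"z":2.5,"spin":0}]}}

```text
time: 6.25
ee_pos: [0.5295, -0.0291, 0.3282]
tcp_rot: [[1.0, 0.0, -0.001], [0.0, -1.0, -0.0], [-0.001, 0.0, -1.0]]
force: [-0.1, -0.1, -1.7]
opening: 0.0217
grip_force: 58.9
```

Emit:
{"method": "play_rows", "body": {"targets": [{"x":0,"y":0,"z":2.5,"spin":0},{"x":0,"y":0,"z":2.5,"spin":0},{"x":0,"y":0,"z":1.5,"spin":0},{"x":0,"y":0,"z":0.8,"spin":0},{"x":0,"y":0,"z":0,"spin":0}]}}

```text
time: 6.88
ee_pos: [0.53, -0.0293, 0.2564]
tcp_rot: [[1.0, 0.0, -0.001], [0.0, -1.0, -0.0], [-0.001, 0.0, -1.0]]
force: [-0.8, 0.2, -1.6]
opening: 0.0221
grip_force: 58.9
```

Expected contact is at TCP z ≈ 0.245.

Emit:
{"method": "play_rows", "body": {"targets": [{"x":0,"y":0,"z":0.4,"spin":0},{"x":0,"y":0,"z":0.3,"spin":0},{"x":0,"y":0,"z":0.2,"spin":0},{"x":0,"y":0,"z":0.1,"spin":0},{"x":0,"y":0,"z":0,"spin":0}]}}

```text
time: 7.5
ee_pos: [0.53, -0.0292, 0.2467]
tcp_rot: [[1.0, 0.0, 0.0], [0.0, -1.0, -0.0], [0.0, 0.0, -1.0]]
force: [0.3, -0.3, -1.2]
opening: 0.0219
grip_force: 58.9
```

Emit:
{"method": "play_rows", "body": {"targets": [{"x":0,"y":0,"z":0.1,"spin":0},{"x":0,"y":0,"z":0.1,"spin":0},{"x":0,"y":0,"z":0,"spin":0}]}}

```text
time: 7.88
ee_pos: [0.5301, -0.0292, 0.2451]
tcp_rot: [[1.0, 0.0, 0.001], [0.0, -1.0, -0.0], [0.001, 0.0, -1.0]]
force: [-0.6, -0.1, 3.1]
opening: 0.0223
grip_force: 59.7
```

Contact with the worktop. I'll release and rise.

Emit:
{"method": "play_rows", "body": {"targets": [{"x":0,"y":0,"z":0,"spin":0},{"x":0,"y":0,"z":0,"spin":0},{"x":0,"y":0,"z":0,"spin":0},{"x":0,"y":0,"z":0,"spin":0},{"x":0,"y":0,"z":0,"spin":0},{"x":0,"y":0,"z":0,"spin":0}], "grip": 1}}

```text
time: 8.62
ee_pos: [0.53, -0.0292, 0.2447]
tcp_rot: [[1.0, 0.0, 0.0], [0.0, -1.0, -0.0], [0.0, 0.0, -1.0]]
force: [-0.6, -0.4, -0.0]
opening: 0.0855
grip_force: 0.0
```

Emit:
{"method": "play_rows", "body": {"targets": [{"x":0,"y":0,"z":-1,"spin":0},{"x":0,"y":0,"z":-3,"spin":0},{"x":0,"y":0,"z":-4,"spin":0},{"x":0,"y":0,"z":-4,"spin":0},{"x":0,"y":0,"z":-3,"spin":0},{"x":1,"y":3,"z":0,"spin":0},{"x":0,"y":0,"z":0,"spin":0}]}}

```text
time: 9.5
ee_pos: [0.5401, -0.0602, 0.3958]
tcp_rot: [[1.0, -0.001, 0.001], [-0.001, -1.0, 0.0], [0.001, -0.0, -1.0]]
force: [-0.6, 0.6, -0.1]
opening: 0.0851
grip_force: 0.0
```

```bash
python3 - <<'E'
from rig import r
from h import *
s=r.sense();c=r.camera("wrist");pickle.dump((s,c),open("w2.pkl","wb"));print(s["ee_pos"])
cv2.imwrite("pics/w2.png",c["img"][:,:,::-1])
E
```

```text
[ 0.54007375 -0.0602494   0.39577132]
```

View pics/w2.png

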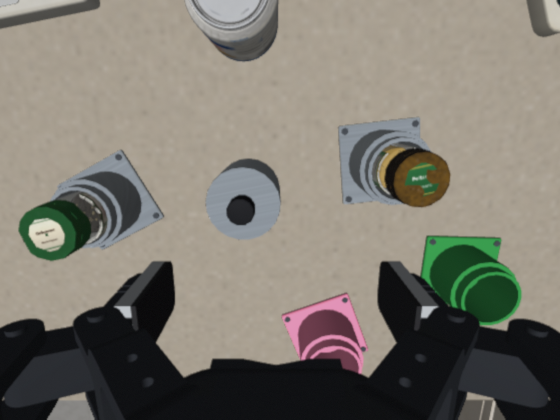

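The cover stands upright at about (242,200). The uncovered jar's cap top is centred near (420,178).

```bash
python3 - <<'E'
from h import *
s,c=pickle.load(open("w2.pkl","rb"))
print(wz(s,c,(420,178.5),.111), [wz(s,c,p,.006) for p in((339,126),(419,117),(345,206))])
E
```

```text
[ 0.5608 -0.1704  0.111 ] [array([ 0.5967, -0.1264,  0.006 ]), array([ 0.6055, -0.2075,  0.006 ]), array([ 0.5118, -0.1369,  0.006 ])]
```

Emit:
{"method": "play_rows", "body": {"targets": [{"x":0.7,"y":3.7,"z":0,"spin":0},{"x":0.7,"y":3.7,"z":0,"spin":0},{"x":0.7,"y":3.6,"z":1,"spin":0},{"x":0,"y":0,"z":4,"spin":0},{"x":0,"y":0,"z":4,"spin":0},{"x":0,"y":0,"z":3,"spin":0},{"x":0,"y":0,"z":1.5,"spin":0},{"x":0,"y":0,"z":0,"spin":0}]}}

```text
time: 10.55
ee_pos: [0.5609, -0.1689, 0.2592]
tcp_rot: [[1.0, 0.001, -0.002], [0.001, -1.0, -0.0], [-0.002, 0.0, -1.0]]
force: [0.0, 1.2, 0.3]
opening: 0.0855
grip_force: 0.0
```

Emit:
{"method": "play_rows", "body": {"targets": [{"x":0,"y":0.15,"z":0.7,"spin":0},{"x":0,"y":0,"z":0.7,"spin":0},{"x":0,"y":0,"z":0,"spin":0}]}}

```text
time: 10.92
ee_pos: [0.5609, -0.1707, 0.2455]
tcp_rot: [[1.0, 0.0, -0.0], [0.0, -1.0, 0.0], [-0.0, -0.0, -1.0]]
force: [0.3, 0.5, 0.6]
opening: 0.0858
grip_force: 0.0
```

Emit:
{"method": "play_rows", "body": {"targets": [{"x":0,"y":0,"z":0,"spin":0},{"x":0,"y":0,"z":0,"spin":0},{"x":0,"y":0,"z":0,"spin":0},{"x":0,"y":0,"z":0,"spin":0},{"x":0,"y":0,"z":0,"spin":0},{"x":0,"y":0,"z":0,"spin":0}], "grip": 0}}

```text
time: 11.68
ee_pos: [0.5613, -0.1707, 0.2462]
tcp_rot: [[1.0, 0.0, 0.001], [0.0, -1.0, -0.0], [0.001, 0.0, -1.0]]
force: [-0.0, 0.8, 5.9]
opening: 0.0427
grip_force: 60.9
```

Emit:
{"method": "play_rows", "body": {"targets": [{"x":0,"y":0,"z":-0.5,"spin":0},{"x":0,"y":0,"z":-1.5,"spin":0},{"x":0,"y":0,"z":-2,"spin":0},{"x":0,"y":0,"z":-2,"spin":0},{"x":0,"y":0,"z":-2,"spin":0},{"x":0,"y":0,"z":-1.5,"spin":0},{"x":0,"y":0,"z":0,"spin":0}]}}

```text
time: 12.55
ee_pos: [0.5612, -0.1707, 0.3421]
tcp_rot: [[1.0, 0.0, 0.002], [0.0, -1.0, -0.0], [0.002, 0.0, -1.0]]
force: [-0.1, 0.5, -1.9]
opening: 0.0429
grip_force: 60.9
```

Emit:
{"method": "play_rows", "body": {"targets": [{"x":-1.5,"y":0,"z":0,"spin":0},{"x":-2,"y":0,"z":0,"spin":0},{"x":-2,"y":0,"z":0,"spin":0},{"x":-1.2,"y":0,"z":0,"spin":0},{"x":0,"y":0,"z":2,"spin":0},{"x":0,"y":0,"z":1.7,"spin":0},{"x":0,"y":0,"z":0.9,"spin":0},{"x":0,"y":0,"z":0,"spin":0}]}}

```text
time: 13.55
ee_pos: [0.4938, -0.1707, 0.2941]
tcp_rot: [[1.0, 0.0, -0.002], [0.0, -1.0, -0.0], [-0.002, 0.0, -1.0]]
force: [0.2, -0.2, -0.5]
opening: 0.0427
grip_force: 61.0
```

```bash
python3 - <<'E'
from rig import r
from h import *
print(r.sense()["ee_pos"])
a=r.camera("scene")["img"][:,:,::-1];b=r.camera("side")["img"][:,:,::-1]
cv2.imwrite("pics/l2.png",np.hstack([cv2.resize(i,None,fx=4,fy=4,interpolation=2) for i in(a[200:320,330:425],b[210:330,240:335])]))
E
```

```text
[ 0.49376209 -0.17071325  0.29406262]
```

View pics/l2.png

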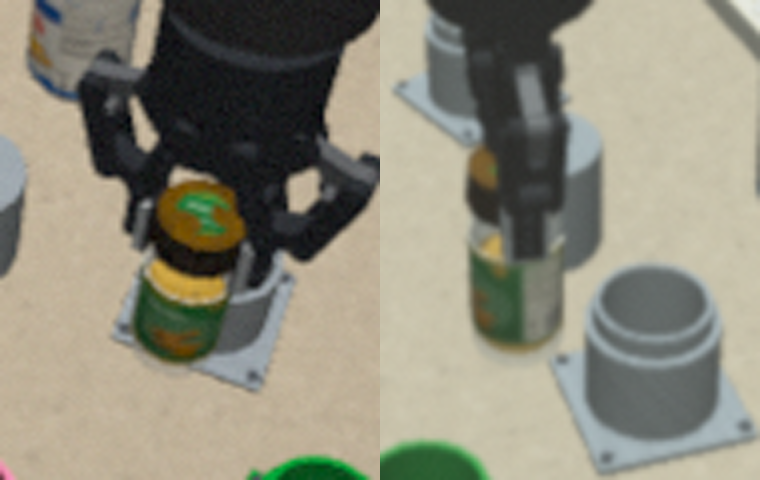

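The jar is fully out and upright beside the empty holder. The moves can't tilt the tool, so I'll pivot the jar between the pads by pressing its foot against the fixed holder's neck.

Emit:
{"method": "play_rows", "body": {"targets": [{"x":0.9,"y":0,"z":0,"spin":0},{"x":0.5,"y":0,"z":0,"spin":0},{"x":0.4,"y":0,"z":-0.1,"spin":0},{"x":0.4,"y":0,"z":-0.1,"spin":0},{"x":0.4,"y":0,"z":-0.1,"spin":0},{"x":0,"y":0,"z":0,"spin":0}]}}

```text
time: 14.4
ee_pos: [0.5186, -0.1707, 0.2967]
tcp_rot: [[1.0, -0.0, -0.005], [-0.0, -1.0, 0.0], [-0.005, -0.0, -1.0]]
force: [-5.8, 0.5, -0.2]
opening: 0.0431
grip_force: 60.8
```

Emit:
{"method": "play_rows", "body": {"targets": [{"x":0.4,"y":0,"z":-0.1,"spin":0},{"x":0.4,"y":0,"z":0,"spin":0},{"x":0.4,"y":0,"z":0,"spin":0},{"x":0,"y":0,"z":0,"spin":0}]}}

```text
time: 14.9
ee_pos: [0.5309, -0.1707, 0.298]
tcp_rot: [[1.0, -0.0, -0.004], [-0.0, -1.0, 0.0], [-0.004, -0.0, -1.0]]
force: [-5.6, 0.3, 0.3]
opening: 0.0427
grip_force: 61.4
```

```bash
python3 - <<'E'
from rig import r
from h import *
print(r.sense()["ee_pos"])
a=r.camera("scene")["img"][:,:,::-1];b=r.camera("side")["img"][:,:,::-1]
cv2.imwrite("pics/l3.png",np.hstack([cv2.resize(i,None,fx=4,fy=4,interpolation=2) for i in(a[200:320,330:425],b[210:330,240:335])]))
E
```

```text
[ 0.53089417 -0.17071247  0.29798986]
```

View pics/l3.png

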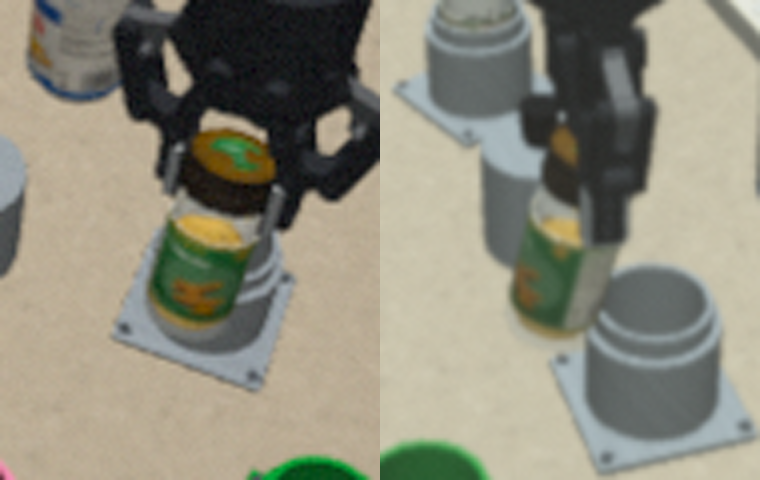

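The push takes about 6 N, and the jar pivots in the pads by roughly 18°. I'll continue along the arc.

Emit:
{"method": "play_rows", "body": {"targets": [{"x":0.5,"y":0,"z":0,"spin":0},{"x":0.5,"y":0,"z":0.1,"spin":0},{"x":0.5,"y":0,"z":0.1,"spin":0},{"x":0.5,"y":0,"z":0.2,"spin":0},{"x":0.5,"y":0,"z":0.2,"spin":0},{"x":0.5,"y":0,"z":0.2,"spin":0},{"x":0,"y":0,"z":0,"spin":0}]}}

```text
time: 15.88
ee_pos: [0.5621, -0.1708, 0.291]
tcp_rot: [[1.0, 0.0, -0.001], [0.0, -1.0, -0.0], [-0.001, 0.0, -1.0]]
force: [-4.6, 0.4, 3.9]
opening: 0.0427
grip_force: 61.2
```

Emit:
{"method": "play_rows", "body": {"targets": [{"x":0.4,"y":0,"z":0.2,"spin":0},{"x":0.4,"y":0,"z":0.2,"spin":0},{"x":0.4,"y":0,"z":0.2,"spin":0},{"x":0,"y":0,"z":0,"spin":0}]}}

```text
time: 16.38
ee_pos: [0.5743, -0.1707, 0.2847]
tcp_rot: [[1.0, 0.0, 0.0], [0.0, -1.0, -0.0], [0.0, 0.0, -1.0]]
force: [-2.5, -0.1, 3.7]
opening: 0.043
grip_force: 61.2
```

Emit:
{"method": "play_rows", "body": {"targets": [{"x":0,"y":0,"z":-1,"spin":0},{"x":0,"y":0,"z":-2,"spin":0},{"x":0,"y":0,"z":-3,"spin":0},{"x":0,"y":0,"z":-3,"spin":0},{"x":0,"y":0,"z":-2,"spin":0},{"x":0,"y":0,"z":-1,"spin":0},{"x":0,"y":0,"z":0,"spin":0},{"x":0,"y":0,"z":0,"spin":0}]}}

```text
time: 17.38
ee_pos: [0.5738, -0.1706, 0.4037]
tcp_rot: [[1.0, 0.0, -0.001], [0.0, -1.0, 0.0], [-0.001, -0.0, -1.0]]
force: [-0.7, -0.6, -1.2]
opening: 0.043
grip_force: 61.0
```

```bash
python3 - <<'E'
from rig import r
from h import *
s=r.sense();print(s["ee_pos"])
a=r.camera("scene");b=r.camera("side");p=np.array(s["ee_pos"])-[0,0,.155]
pickle.dump((a,b),open("e.pkl","wb"))
pa,pb=proj(a,p)[0],proj(b,p)[0];print(pa,pb)
o=[]
for c,q in((a,pa),(b,pb)):
    x,y=int(q[0])-47,int(q[1])-55;print("origin",x,y)
    o.append(cv2.resize(c["img"][y:y+120,x:x+95,::-1],None,fx=4,fy=4,interpolation=2))
cv2.imwrite("pics/l4.png",np.hstack(o))
E
```

```text
[ 0.5738254  -0.17057541  0.40369575]
[404.71977492 192.45390186] [317.54806838 202.99464827]
origin 357 137
origin 270 147
```

View pics/l4.png

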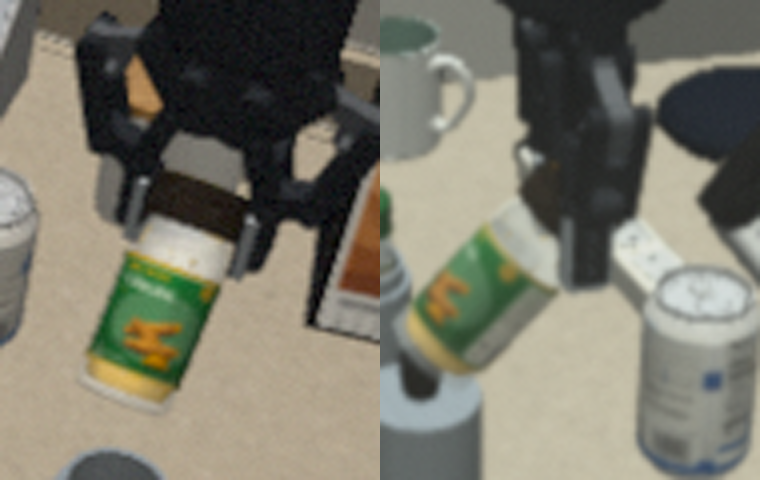

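The jar is held leaned over. In the side view its base corners are at crop (468,374) and (404,330). Next I'll work out the angle.

```bash
python3 - <<'E'
from h import *
a,b=pickle.load(open("e.pkl","rb"))
for hg in(.0845,.08):
  for t in(45,50,55):
    th=np.radians(t);ax=np.array([np.sin(th),0,np.cos(th)]);n=np.array([np.cos(th),0,-np.sin(th)]);y=np.array([0,1,0])
    g=np.array([.5738,-.1706,.4037-.155]);B=g-hg*ax
    ph=np.linspace(0,2*np.pi,40)[:,None];C=B+.022*(np.cos(ph)*n+np.sin(ph)*y)
    P=proj(b,C);Q=proj(a,C)
    P=(P-[270,147])*4+[380,0];Q=(Q-[357,137])*4
    print(hg,t,"side ctr",P.mean(0).round(),"min",P.min(0).round(),"max",P.max(0).round(),"| scene ctr",Q.mean(0).round(),Q.min(0).round(),Q.max(0).round(),"zmin",C[:,2].min().round(3))
E
```

```text
0.0845 45 side ctr [437. 355.] min [401. 317.] max [472. 391.] | scene ctr [120. 393.] [ 74. 374.] [166. 411.] zmin 0.173
0.0845 50 side ctr [426. 346.] min [392. 306.] max [458. 384.] | scene ctr [118. 392.] [ 72. 373.] [164. 411.] zmin 0.178
0.0845 55 side ctr [416. 336.] min [385. 295.] max [445. 376.] | scene ctr [116. 390.] [ 70. 369.] [163. 410.] zmin 0.182
0.08 45 side ctr [444. 348.] min [407. 311.] max [479. 384.] | scene ctr [124. 384.] [ 78. 365.] [170. 402.] zmin 0.177
0.08 50 side ctr [434. 339.] min [400. 300.] max [466. 378.] | scene ctr [122. 383.] [ 76. 364.] [168. 402.] zmin 0.18
0.08 55 side ctr [424. 330.] min [393. 289.] max [453. 370.] | scene ctr [121. 381.] [ 74. 360.] [167. 401.] zmin 0.185
```

```bash
python3 - <<'E'
from h import *
a,b=pickle.load(open("e.pkl","rb"))
img=cv2.resize(b["img"][180:250,265:325,::-1],None,fx=8,fy=8,interpolation=2);im2=img.copy()
for t,col in((44,(0,0,255)),(50,(255,255,0))):
    th=np.radians(t);ax=np.array([np.sin(th),0,np.cos(th)]);n=np.array([np.cos(th),0,-np.sin(th)]);y=np.array([0,1,0])
    g=np.array([.5738,-.1706,.4037-.155]);ph=np.linspace(0,2*np.pi,60)[:,None];c=.022*(np.cos(ph)*n+np.sin(ph)*y)
    P=(proj(b,np.vstack([g-.083*ax+c,g-.02*ax+c]))-[265,180]+.5)*8
    cv2.polylines(im2,[cv2.convexHull(P.astype(np.int32))],True,col,1)
cv2.imwrite("pics/l5.png",cv2.resize(np.hstack([im2[:,:400],img[:,:400]]),None,fx=1,fy=1))
E
```

```text
(no output)
```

View pics/l5.png

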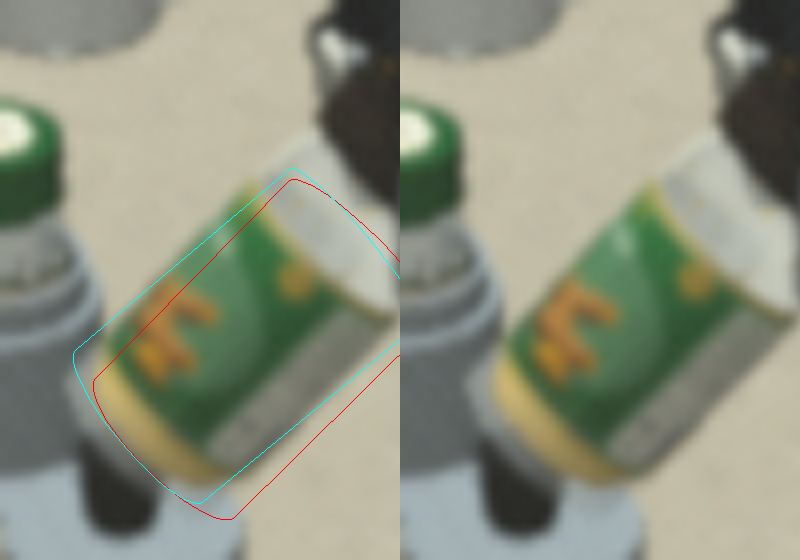

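The overlay shows the jar's edges steeper than both the 44° and 50° outlines: upper edge about 48.7° in the image against 45.7° and 40.6°. The true lean is therefore about 41–42°. I'll go back to the same contact and push on by about 9°.

Emit:
{"method": "play_rows", "body": {"targets": [{"x":0,"y":0,"z":2,"spin":0},{"x":0,"y":0,"z":3,"spin":0},{"x":0,"y":0,"z":3,"spin":0},{"x":0,"y":0,"z":2,"spin":0},{"x":0,"y":0,"z":1.2,"spin":0},{"x":0,"y":0,"z":0.7,"spin":0},{"x":0,"y":0,"z":0,"spin":0}]}}

```text
time: 18.35
ee_pos: [0.5733, -0.1708, 0.2854]
tcp_rot: [[1.0, 0.0, -0.002], [0.0, -1.0, -0.0], [-0.002, 0.0, -1.0]]
force: [-3.0, -0.7, 0.1]
opening: 0.0427
grip_force: 61.0
```

Emit:
{"method": "play_rows", "body": {"targets": [{"x":0.3,"y":0,"z":0.15,"spin":0},{"x":0.3,"y":0,"z":0.15,"spin":0},{"x":0.3,"y":0,"z":0.15,"spin":0},{"x":0.3,"y":0,"z":0.15,"spin":0},{"x":0,"y":0,"z":0,"spin":0}]}}

```text
time: 18.98
ee_pos: [0.5856, -0.1708, 0.2799]
tcp_rot: [[1.0, -0.0, -0.001], [-0.0, -1.0, -0.0], [-0.001, 0.0, -1.0]]
force: [-5.2, -0.6, 0.6]
opening: 0.0431
grip_force: 61.0
```

Emit:
{"method": "play_rows", "body": {"targets": [{"x":0,"y":0,"z":-1,"spin":0},{"x":0,"y":0,"z":-2,"spin":0},{"x":0,"y":0,"z":-3,"spin":0},{"x":0,"y":0,"z":-3,"spin":0},{"x":0,"y":0,"z":-2,"spin":0},{"x":0,"y":0,"z":-1.5,"spin":0},{"x":0,"y":0,"z":0,"spin":0},{"x":0,"y":0,"z":0,"spin":0}]}}

```text
time: 19.98
ee_pos: [0.5859, -0.1705, 0.404]
tcp_rot: [[1.0, 0.0, -0.001], [0.0, -1.0, 0.0], [-0.001, -0.0, -1.0]]
force: [0.4, 0.3, -1.5]
opening: 0.0426
grip_force: 60.9
```

```bash
cat > tilt.py <<'E'
from rig import r
from h import *
def meas(b,g):
    q=proj(b,g)[0].astype(int);x0,y0=q[0]-50,q[1]-25
    im=cv2.resize(b["img"][y0:y0+75,x0:x0+65],None,fx=4,fy=4,interpolation=2).astype(int)
    m=((im[...,1]-im[...,0]>12)&(im[...,1]-im[...,2]>8)).astype(np.uint8)
    m=cv2.morphologyEx(m,cv2.MORPH_CLOSE,np.ones((9,9)))
    n,l,st,ce=cv2.connectedComponentsWithStats(m)
    t=np.array([x0+4,y0+8])  # label lies left/below of grasp
    k=min((i for i in range(1,n) if st[i,4]>600),key=lambda i:np.hypot(*(ce[i]/4+[x0,y0]-q-[-18,10])))
    y=np.arange(st[k,1],st[k,1]+st[k,3]);x=np.array([np.flatnonzero(l[v]==k)[0] for v in y])
    j=np.argmin(x);s=slice(int(.15*j),int(.85*j))
    v=cv2.fitLine(np.float32(np.c_[x,y][s]),cv2.DIST_HUBER,0,.01,.01).ravel()
    return abs(np.degrees(np.arctan(v[1]/v[0]))),ce[k]/4+[x0,y0],st[k].tolist()
def model(b,g,t):
    th=np.radians(t);ax=np.array([np.sin(th),0,np.cos(th)]);n=np.array([-np.cos(th),0,np.sin(th)])
    ph=np.linspace(0,2*np.pi,200)[:,None];c=.022*(np.cos(ph)*n+np.sin(ph)*[0,1,0])
    P0,P1=proj(b,g-.07*ax+c),proj(b,g-.03*ax+c)
    d=P1.mean(0)-P0.mean(0);k=np.argmin(P0@[-d[1],d[0]]);k2=np.argmin(P1@[-d[1],d[0]])
    k=np.argmax(P0@[d[1],-d[0]]);d=P1[k]-P0[k];return abs(np.degrees(np.arctan(d[1]/d[0])))
if __name__=="__main__":
    b0=pickle.load(open("e.pkl","rb"))[1];g0=np.array([.5738,-.1706,.2487])
    s=r.sense();b=r.camera("side");g=np.array(s["ee_pos"])-[0,0,.155]
    print(s["time"],s["ee_pos"],s["force"])
    for c,q in((b0,g0),(b,g)): print(meas(c,q),[(t,round(model(c,q,t),1)) for t in(35,40,45,50,55,60)])
E
python3 tilt.py
```

```text
19.975 [ 0.58590087 -0.17053782  0.40398668] [ 0.37177815  0.33045545 -1.48676655]
(np.float32(74.4617), array([293.9030859 , 220.41688907]), [45, 106, 121, 126, 5995]) [(35, np.float64(53.6)), (40, np.float64(49.1)), (45, np.float64(44.6)), (50, np.float64(40.3)), (55, np.float64(36.0)), (60, np.float64(31.7))]
(np.float32(61.91192), array([298.68870942, 216.53674236]), [33, 95, 128, 125, 6253]) [(35, np.float64(53.3)), (40, np.float64(48.9)), (45, np.float64(44.5)), (50, np.float64(40.2)), (55, np.float64(35.9)), (60, np.float64(31.7))]
```

```bash
cat > t2.py <<'E'
from tilt import *
def edges(b,g):
    q=proj(b,g)[0].astype(int);x0,y0=q[0]-50,q[1]-25
    im=cv2.resize(b["img"][y0:y0+75,x0:x0+65],None,fx=4,fy=4,interpolation=2).astype(int)
    m=((im[...,1]-im[...,0]>12)&(im[...,1]-im[...,2]>8)).astype(np.uint8)
    m=cv2.morphologyEx(m,cv2.MORPH_OPEN,np.ones((5,5)))
    n,l,st,ce=cv2.connectedComponentsWithStats(m)
    k=min((i for i in range(1,n) if st[i,4]>600),key=lambda i:np.hypot(*(ce[i]/4+[x0,y0]-q-[-18,10])))
    h=cv2.convexHull(np.argwhere(l==k)[:,::-1].astype(np.int32));p=cv2.approxPolyDP(h,4,True)[:,0].astype(float)
    e=np.roll(p,-1,0)-p
    return [(a.astype(int).tolist(),round(float(np.hypot(*d))),round(float(np.degrees(np.arctan2(-d[1],d[0]))%180),1)) for a,d in zip(p,e) if np.hypot(*d)>30]
if __name__=="__main__":
    b0=pickle.load(open("e.pkl","rb"))[1];g0=np.array([.5738,-.1706,.2487])
    s=r.sense();b=r.camera("side");g=np.array(s["ee_pos"])-[0,0,.155]
    pickle.dump(b,open("e2.pkl","wb"))
    print(edges(b0,g0));print(edges(b,g))
    def crop(c,q):
        u=proj(c,q)[0];return cv2.cvtColor(cv2.warpAffine(c["img"],np.float32([[3,0,-3*(u[0]-45)],[0,3,-3*(u[1]-15)]]),(126,150)),7)
    A,B=crop(b0,g0),crop(b,g);best=None
    for d in(-5,0,5,10,15):
        c_,s_=np.cos(np.radians(d)),np.sin(np.radians(d));W=np.float32([[c_,-s_,0],[s_,c_,0]]);ctr=np.array([135,45.]);W[:,2]=ctr-W[:,:2]@ctr
        try: cc,W=cv2.findTransformECC(A,B,W,cv2.MOTION_EUCLIDEAN,(3,300,1e-6),None,5)
        except cv2.error: continue
        print(d,round(cc,4),np.degrees(np.arctan2(W[1,0],W[0,0])).round(2))
E
python3 t2.py
```

```text
[([164, 160], 98, 45.8), ([78, 221], 52, 129.5), ([45, 181], 98, 48.7), ([110, 107], 76, 135.5)]
[([157, 155], 99, 39.3), ([59, 204], 46, 124.4), ([41, 151], 85, 39.7), ([114, 98], 71, 127.0)]
-5 0.9185 5.86
0 0.9185 5.86
5 0.9185 5.86
10 0.9185 5.86
15 0.9185 5.85
```

The upper edge is now at 39.7° and the lower at 39.3° in the image, and both correspond to a lean of about 50°. I'll hold and check that it stays put.

Emit:
{"method": "play_rows", "body": {"targets": [{"x":0,"y":0,"z":0,"spin":0},{"x":0,"y":0,"z":0,"spin":0},{"x":0,"y":0,"z":0,"spin":0},{"x":0,"y":0,"z":0,"spin":0},{"x":0,"y":0,"z":0,"spin":0},{"x":0,"y":0,"z":0,"spin":0},{"x":0,"y":0,"z":0,"spin":0},{"x":0,"y":0,"z":0,"spin":0}]}}

```text
time: 21.08
ee_pos: [0.586, -0.1707, 0.4047]
tcp_rot: [[1.0, 0.0, 0.0], [0.0, -1.0, 0.0], [0.0, -0.0, -1.0]]
force: [0.2, -0.2, -1.4]
opening: 0.0426
grip_force: 60.9
```

```bash
python3 - <<'E'
from t2 import *
s=r.sense();b=r.camera("side");g=np.array(s["ee_pos"])-[0,0,.155]
e=edges(b,g);print(s["time"],e)
o=pickle.load(open("e2.pkl","rb"))["img"].astype(int);print("still diff",np.abs(o-b["img"]).mean())
if any(abs(x[2]-39.7)<2.5 and x[1]>70 for x in e): print(r.sign_off())
E
```

```text
21.075 [([157, 156], 100, 40.5), ([58, 204], 42, 124.4), ([41, 155], 87, 40.8), ([117, 103], 66, 127.0)]
still diff 1.1160062358276643
the job is handed in; nothing more can be done
None
```

I handed the job in at about 21 s: the cover stands upright on the bare worktop beside the holder, and the jar is held still at about 50° from upright, its lowest point about 18 cm above the worktop by my estimate (the moves can't tilt the tool, so I leaned it by pressing its foot lightly against the fixed holder).

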